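Set the sliding leg of the line spooling stand and cam it tight

TASK

Get the line spooling stand ready for the next spool: first take the blue-topped brass bushing block off the bed and put it back, fully down, in its own blue-labelled pocket of the block rack. Then, with the orange cam lever still open, push the sprung sliding leg in until its black pointer is at the red mark on the scale, hold it there and squeeze the lever fully closed against the leg's rib; do not clamp it anywhere but at the mark. Finish still holding the leg, lever and rib pinched between your fingers, and leave everything else on the bench alone.

Things in the scene. Friction and masses are not known exactly. Their poses are not given: they have to be found in the camera images.
- bed: Line spooling stand, bolted down: bed of two ways, 340 long, 70 wide, top 30 mm above the bench. Origin: middle of its underside; y runs along the ways from the sliding leg to the fixed crank leg, x across. Fixed leg: 104 wide, 96 high, at y +120 to +132 mm; its crank lies level towards -x (to x -57, y 186 mm). Each leg has a 22 mm long cone on its inner face, 70 mm above the bench. White scale on the +x edge
- leg_slide (a joint): travel of the green sliding leg along the bed's +y (m): 0 = out against its stop (where it rests at the start), 0.12 = fully in. A hidden spring always pushes it back out to 0 with about 4 to 6 N, so it returns when let go with the lever open. The bushing block on the bed stands in its way
- leg: sliding leg's upright green plate, 12 mm thick: wings 104 mm wide in x, 36 to 64 mm above the bench, and a 12 mm wide column in the middle up to 96 mm. Origin: middle of its outer face (which looks to -y, away from the crank leg), 30 mm above the bench; axes as the bed's. Fingertips standing either side of the rib, lower than the wings' top, push the leg in against this outer face
- leg_rib: green grip rib on that outer face: 12 mm wide (x -6 to +6), 32 long (y -32 to 0), top 89 mm above the bench, standing on the dark steel foot (40 wide, y -58 to +20, top 40 mm above the bench). Origin and axes as leg
- grip (a point): where to hold the leg: middle of the stack of rib and closed lever, about 20 mm wide (leg's x from -6 to +14), 8.5 mm out from the plate's outer face, 70 mm above the bench. Axes as the bed's: squeeze along x, fingers pointing down, close behind the wings. Come down 5 to 10 mm further out (-y), then push in along y. Moves with the leg
- cam_lever (a joint): orange cam lever, turning about an upright pin on the sliding leg 42 mm out from the plate: 0 = fully closed, lying along the +x side of the rib; 0.42 to 0.50 rad = open at the start, its free end (next to the plate) swung out to +x. Turning it to 0 jams its cam in the bed slot and locks the leg. It takes 2 to 6 N at the tip and stays where it is left
- cam_blade: the lever's orange blade, 7 mm thick, 20 mm tall (66 to 86 mm above the bench, just over the wings' top), 44 mm long from pin to tip. Origin: on the pin, 30 mm above the bench; y axis along the blade from pin to tip
- lever_tip (a point): round free end of the lever (9 mm across), 76 mm above the bench. With the lever open at 0.5 rad its outer side stands 33 mm to +x of the middle of the rib; closed, 15 mm
- pointer (a point): tip of the black pointer, 3 mm wide, on the +x side of the sliding leg's foot, over the scale, 32.5 mm above the bench. Moves with the leg; axes as the bed's
- mark: red mark on the scale: tab 4 mm wide along the bed, 14 mm long across it. Origin: its middle, on the scale; axes as the bed's. The leg is at the mark when the pointer has the mark's y: 60 to 100 mm in from its stop
- bushing_center (a point): brass bushing block standing on the bed between the legs, 30 (x) x 36 (y) x 55 mm tall, top 6 mm painted blue, 0.3 to 0.5 kg. The point is its centre, 27.5 mm above its underside; axes are the block's
- slot_blue_floor (a point): blue-labelled rack pocket, the bushing block's own: middle of its floor, 9 mm above the bench, axes of the rack. 36 (x) x 42 (y) mm inside, walls 5 mm thick, 11 mm above the floor; label ledge on its +x side, as high as the walls, to 39 mm from the middle. Three pockets in a row along y, 58 mm apart, in any order
- slot_yellow_floor (a point): yellow-labelled pocket, same shape, empty: not for this block
- slot_green_floor (a point): green-labelled pocket, same shape, holding the steel block
- steel_block_center (a point): green-topped steel block in the green pocket, same size as the brass one, its centre: leave it
- dish: amber plastic parts dish, 96 mm across, 26 mm high: leave it
- drag_dial: pewter drag adjuster dial, 38 mm across, 20 mm high: leave it
- gear_puller: steel gear puller lying flat, 125 x 70 x 22 mm: leave it

How it is judged:
On the way, in this order (a step that is already met when the one before it is completed fails the run):
1. the brass bushing block is fully down in the blue pocket (horizontal distance between bushing_center and slot_blue_floor below 0.006 m and z of bushing_center in the frame of slot_blue_floor below 0.031 m and angle between bushing_center's own z axis and vertical below 0.1 rad), for 0.3 s.
2. the sliding leg is held by the fingers with its pointer at the mark, the lever still open (y of pointer in the frame of mark between -0.003 and 0.003 m and value of joint cam_lever above 0.25 rad and contact force between the fingers and leg above 1 N), for 0.15 s.
At the end, for the whole second after the job is handed in: Block upright on the floor of the blue pocket (within 6 mm of its middle); pointer within 3 mm of the mark; lever closed (under 0.08 rad); fingers still squeezing rib and lever blade with over 2 N on each (all of step 1 and y of pointer in the frame of mark between -0.003 and 0.003 m and value of joint cam_lever below 0.08 rad and contact force between the fingers and leg_rib above 2 N and contact force between the fingers and cam_blade above 2 N); the arm keeps its last pose, push and grip.
It fails at once if the lever is closed with the pointer more than 6 mm off the mark (value of joint cam_lever below 0.1 rad and (y of pointer in the frame of mark above 0.006 m or y of pointer in the frame of mark below -0.006 m)).
It fails at once if the parts dish is pushed over 20 mm (distance of dish from where it was at the start of the episode above 0.02 m).
It fails at once if the drag dial is pushed over 20 mm (distance of drag_dial from where it was at the start of the episode above 0.02 m).
It fails at once if the gear puller is pushed over 20 mm (distance of gear_puller from where it was at the start of the episode above 0.02 m).
It fails at once if the steel block is moved over 20 mm (distance of steel_block_center from where it was at the start of the episode above 0.02 m).
It also fails if it takes over 58 s, if anything falls off the work surface, if the arm or the gripper's body presses on something with over 40 N, if the wrist force passes 120 N, or if a joint passes its speed limit or range.

ROBOT

A 6-joint arm with a two-finger parallel gripper is mounted at the origin on the work surface. World frame = base frame: x ahead of the robot, y to its left, z up, the work surface at z = 0. Lengths are in m, angles in rad, forces in N, time in s.
With the tool pointing down it reaches from about 0.375 to 0.9 m from the base axis. Payload 3.1 kg.
Tool frame: the origin (TCP) lies on the mounting face of the last link; the fingertips stand 173 mm ahead of it and the grasp point (between the pads) lies 155 mm ahead of it (env.nose_length is the y of the fingertips in the tool frame, in m); y points along the fingers, x is the direction in which the jaws open and shut, and the axes are right-handed (so a half turn about y gives the same grasp; the last joint's range is limited). The gripper opens to 85 mm and grips with 20 to 120 N. Pads are 22 mm wide; open, the fingers measure 114 mm over their backs; the gripper's body (76 mm by 85 mm) begins 54 mm behind the grasp point. The pads swing forward as they close: fully open they stand 13 mm farther back than shut.
Start: joints at [0.938, 0.527, 1.433, -0, 1.181, -0.178], TCP at [0.275, 0.561, 0.405] pointing down, gripper open.
Joint ranges: [-3.08, 3.08], [-0.75, 2.2], [0.22, 2.44], [-1.43, 4.57], [0, 2.65], [-2.85, 2.85]. Speed limits (rad/s): [2.79, 2.79, 3.14, 3.14, 3.14, 3.14].

INTERFACE

Orientations are given as [roll, pitch, yaw] about the fixed x, y, z axes, in that order (R = Rz(yaw) Ry(pitch) Rx(roll)).
In Python, from workcell import env gives the robot as it stands.
- The arm moves only by the shell command python3 -m jog 'ROWS' [FORCE]. ROWS is JSON, a list of rows, each a list of 3 entries, a list of its own where there are three numbers: the shift along the tool's x, y, z each as a share of 0.04 m, from -1 to 1, then the turn, a rotation vector about the tool's x, y, z each as a share of 6 degrees, from -1 to 1, then the opening, from -1 (shut) to 1 (fully open). A call has 1 to 10 rows; each row shifts and turns the commanded pose from where the row before left it, along the tool's axes as they then stand; what a row does not reach is not made up. A row lasts 1/12 s, in which the tool goes at most 41.7 mm and 7.16 degrees, less where a joint would pass 70% of its speed; a pose out of reach is approached as far as the arm can. A call with a number of a shift or a turn outside -1 to 1 is refused whole. A call with a gripper value outside its range is refused whole. The fingers move at their own pace and stop on an object; FORCE is the grip in N (left out, the last holds). Time passes only in rows, so rows that do not move let the fingers close. It gives the time, the measured TCP pose, the force and the opening at its end, in the units of the state.
- env.get_obs(): the state, without advancing time (a new reading comes with each control period).
- env.capture(name): name is "side" or "top"; returns a dict with "img" (420x560x3 uint8, red, green, blue), "range_z" (420x560 float32, m along the optical axis (not along the pixel's ray), 0 where there is no reading), "K" (3x3 intrinsics, pixels), "extrinsics" (4x4, takes a point from world to camera coordinates). Camera axes: x right, y up, looking along -z (the intrinsics and any distortion apply to the point x, -y, -z); pixel columns grow to the right and rows downward; lengths in m; the calibration is good to about 2 mm. A picture is of the moment at which its call begins.
- env.close_job(): hands the job in, once; it reports no verdict.
The state is a dict: "clock": time; "q": joint angles; "dq": joint speeds; "tau": joint torques, N m; "tcp_pos": TCP position; "tool_rot": TCP orientation; "contact_force": force on the tool from outside, world axes, zero at the start; "ft_torque": the same for the moment, N m; "opening": finger opening in m.
Only numpy, scipy, OpenCV 4.12 (cv2) and the standard library are available. Lean on these libraries where they do the work, as an engineer would, in place of code of your own. Each camera call takes 0.05 s, during which the arm holds its last target. There are 200 camera calls.

## Working session

There is one attempt and no reset: what is moved stays moved. The work goes in short steps, Python scripts to look and compute and a shell command to move; the robot and the scene stay as the last step left them, time stands still between calls to the robot, and variables do not carry over. Pictures are saved under pics/ and viewed, about 8 in all and at most 12, crops included, and the job is handed in when it is done.

```bash
mkdir -p pics; ls; python3 - <<'E'
from workcell import env
import cv2,numpy as np
o=env.get_obs()
for k,v in o.items(): print(k,np.round(v,4).tolist())
for n in("top","side"):
    c=env.capture(n); cv2.imwrite(f"pics/{n}0.png",c["img"][:,:,::-1]); np.savez(f"{n}0.npz",**c)
    print(n,c["K"].tolist(),np.round(c["extrinsics"],4).tolist())
    print([k for k in c])
E
```

```text
pics
clock 0.0
q [0.9375, 0.5285, 1.4339, -0.0, 1.1814, -0.1785]
dq [-0.0003, -0.0004, -0.0006, 0.0011, 0.0006, -0.0007]
tau [-0.0008, -44.2356, -17.8019, -0.0004, 0.0086, 0.0]
tcp_pos [0.2743, 0.5612, 0.4037]
tool_rot [-1.5704, 0.0021, 1.116]
contact_force [-0.0397, -0.4479, 0.5776]
ft_torque [-0.0039, -0.0297, 0.0012]
opening 0.0853
top [[535.075040431522, 0.0, 281.026029491328], [0.0, 535.075040431522, 209.01611349914873], [0.0, 0.0, 1.0]] [[0.0235, -0.9997, 0.0034, 0.05], [0.9955, 0.0237, 0.0921, -0.5873], [-0.0922, 0.0012, 0.9957, -1.4324], [0.0, 0.0, 0.0, 1.0]]
['img', 'range_z', 'K', 'extrinsics']
side [[491.56597524548073, 0.0, 279.01123830096697], [0.0, 491.56597524548073, 206.15369069814017], [0.0, 0.0, 1.0]] [[-0.9724, -0.2331, 0.0121, 0.5763], [0.174, -0.6893, 0.7032, -0.1214], [-0.1556, 0.6859, 0.7108, -1.0138], [0.0, 0.0, 0.0, 1.0]]
['img', 'range_z', 'K', 'extrinsics']
```

View pics/top0.png

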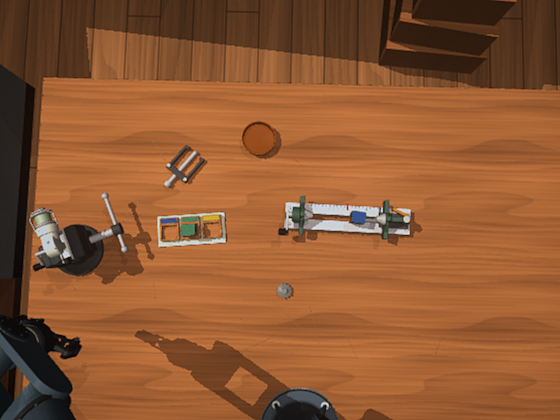

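View pics/side0.png

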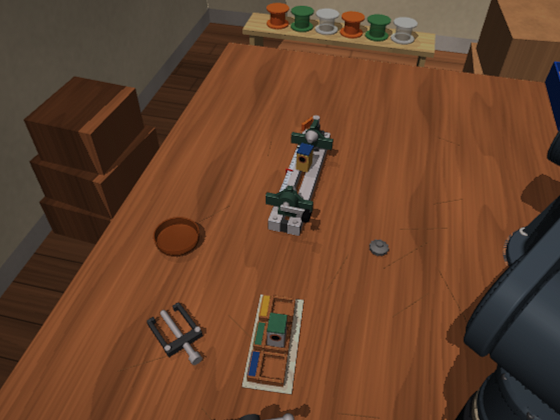

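Top view: bed spans columns 280–412 near row 217, with the sliding leg at right (388,218), the orange lever at (402,212) and the blue block top at (358,217). The rack is at (192,229) with its blue pocket leftmost (169,230). I'll measure with masks and view an enlarged crop.

```bash
cat > h.py <<'E'
import numpy as np,cv2
def load(n): return dict(np.load(n+".npz"))
def ray(c,uv,z):
    """pixel(s) -> world point on plane z"""
    uv=np.atleast_2d(uv).astype(float);K,E=c["K"],c["extrinsics"]
    d=np.c_[(uv[:,0]-K[0,2])/K[0,0],-(uv[:,1]-K[1,2])/K[1,1],-np.ones(len(uv))]@E[:3,:3]
    o=-E[:3,:3].T@E[:3,3]
    return o+d*((z-o[2])/d[:,2])[:,None]
def proj(c,P):
    P=np.atleast_2d(P);K,E=c["K"],c["extrinsics"]
    q=P@E[:3,:3].T+E[:3,3]
    return np.c_[K[0,0]*q[:,0]/-q[:,2]+K[0,2],K[1,1]*q[:,1]/q[:,2]+K[1,2]]
def cloud(c):
    K,E=c["K"],c["extrinsics"];v,u=np.mgrid[:420,:560];z=c["range_z"]
    p=np.stack([(u-K[0,2])/K[0,0]*z,-(v-K[1,2])/K[1,1]*z,-z],-1)
    return (p-E[:3,3])@E[:3,:3]
def blobs(c,lo,hi,box,amin=4):
    """hsv mask contours in box(u0,v0,u1,v1)"""
    h=cv2.cvtColor(c["img"],cv2.COLOR_RGB2HSV);m=cv2.inRange(h,lo,hi)
    k=np.zeros_like(m);k[box[1]:box[3],box[0]:box[2]]=1;m=m*k
    n,l,s,ce=cv2.connectedComponentsWithStats(m)
    return [(s[i],ce[i],l==i) for i in range(1,n) if s[i,4]>=amin]
E
python3 - <<'E'
from h import *
t=load("top0");s=load("side0")
cl=cloud(t);cs=cloud(s)
col={"blue":((105,100,40),(130,255,255)),"red":((0,170,90),(6,255,255)),"orange":((7,190,170),(20,255,255)),"yellow":((21,130,100),(34,255,255)),"green":((60,60,30),(90,255,255))}
for n,c,C,box in(("top",t,cl,(150,190,420,250)),("side",s,cs,(230,110,340,400))):
  for k,(lo,hi) in col.items():
    for st,ce,m in blobs(c,lo,hi,box,3):
      P=C[m];P=P[P[:,2]>-.05]
      print(n,k,st.tolist(),ce.round(1),"cloud med",np.median(P,0).round(4) if len(P) else None, "rect",[np.round(x,1).tolist() if not np.isscalar(x) else round(x,1) for x in cv2.minAreaRect(np.argwhere(m)[:,::-1].astype(np.float32))])
a=cv2.resize(t["img"][195:245,275:420],None,fx=5.5,fy=5.5,interpolation=cv2.INTER_CUBIC)
b=cv2.resize(s["img"][110:240,260:340],None,fx=2.3,fy=2.3,interpolation=cv2.INTER_CUBIC)
d=cv2.resize(t["img"][205:252,150:232],None,fx=6,fy=6,interpolation=cv2.INTER_CUBIC)
o=np.zeros((600,800,3),np.uint8);o[:a.shape[0],:a.shape[1]]=a;o[300:300+b.shape[0],:b.shape[1]]=b[:300];o[300:300+d.shape[0],200:200+d.shape[1]]=d
cv2.imwrite("pics/z1.png",o[:,:,::-1])
E
```

```text
top blue [351, 211, 15, 13, 147] [358.4 216.9] cloud med [ 0.5646 -0.1384  0.085 ] rect [[358.4, 216.9], [13.5, 10.9], 9.5]
top blue [161, 219, 16, 4, 48] [168.1 220.4] cloud med [0.5484 0.3728 0.0214] rect [[168.5, 220.5], [15.0, 3.0], 0.0]
top red [347, 204, 2, 6, 7] [347.1 206.1] cloud med [ 0.5974 -0.1149  0.0356] rect [[347.5, 206.5], [5.0, 1.0], 90.0]
top orange [288, 201, 7, 1, 7] [291. 201.] cloud med [0.6112 0.0367 0.0017] rect [[291.0, 201.0], [6.0, 0.0], 180.0]
top orange [360, 205, 5, 1, 5] [362. 205.] cloud med [ 6.050e-01 -1.607e-01 -4.000e-04] rect [[362.0, 205.0], [4.0, 0.0], 180.0]
top orange [398, 207, 5, 1, 5] [400. 207.] cloud med [ 0.6018 -0.2665  0.0012] rect [[400.0, 207.0], [4.0, 0.0], 180.0]
top orange [393, 208, 15, 8, 28] [399.1 211.6] cloud med [ 0.5803 -0.2445  0.0866] rect [[399.8, 211.9], [15.6, 2.2], 28.6]
top orange [186, 213, 4, 1, 4] [187.5 213. ] cloud med [ 5.712e-01  3.232e-01 -3.000e-04] rect [[187.5, 213.0], [3.0, 0.0], 180.0]
top orange [202, 212, 4, 1, 4] [203.5 212. ] cloud med [ 0.5751  0.2792 -0.0028] rect [[203.5, 212.0], [3.0, 0.0], 180.
[... 2556 characters left out ...]
4 137.6] cloud med [ 0.538  -0.2126  0.0622] rect [[319.6, 135.9], [31.9, 15.5], 51.7]
side green [292, 133, 15, 11, 121] [298.1 138. ] cloud med [ 0.5962 -0.2137  0.0547] rect [[299.0, 138.0], [10.0, 14.0], 90.0]
side green [266, 186, 47, 29, 537] [287.3 199.2] cloud med [0.5715 0.0139 0.0677] rect [[288.6, 199.7], [27.2, 45.5], 81.3]
side green [288, 215, 3, 1, 3] [289. 215.] cloud med [0.5646 0.0271 0.0328] rect [[289.0, 215.0], [2.0, 0.0], 180.0]
side green [267, 313, 20, 21, 324] [276.9 323.1] cloud med [0.5229 0.3097 0.0636] rect [[276.8, 323.0], [17.4, 18.7], 9.5]
side green [255, 323, 10, 21, 121] [259.4 333. ] cloud med [0.5542 0.3108 0.0208] rect [[259.4, 333.0], [5.5, 21.4], 11.3]
```

View pics/z1.png

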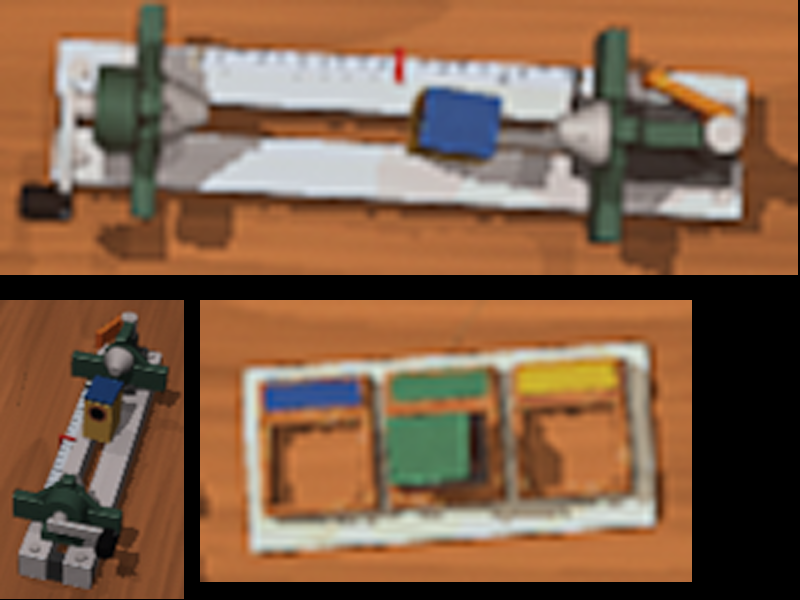

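```bash
cat > m1.py <<'E'
from h import *
t=load("top0");s=load("side0")
np.set_printoptions(precision=4,suppress=True)
def rect(P):
    (c,(w,h),a)=cv2.minAreaRect((P[:,:2]*1000).astype(np.float32)); return np.round(c,1),round(w,1),round(h,1),round(a,2)
# labels
B={}
for n,c in(("top",t),("side",s)):
    for k,lo,hi in(("blue",(105,100,40),(130,255,255)),("yellow",(18,130,100),(34,255,255)),("green",(60,60,30),(90,255,255))):
        box=(155,212,228,250) if n=="top" else (240,290,310,390)
        if k=="yellow" and n=="side": box=(255,290,275,325)
        bs=sorted(blobs(c,lo,hi,box,20),key=lambda b:-ray(c,b[1],.02)[0,0])
        for b in bs[:1]:
            p=ray(c,b[1],.02)[0];B[n,k]=p;print(n,k,b[0][4],p)
    # corners of block tops
    for k,lo,hi,box,z in(("brass",(105,100,40),(130,255,255),(340,205,375,230) if n=="top" else (290,135,320,165),.085),("steel",(60,60,30),(90,255,255),(175,222,200,245) if n=="top" else (262,305,300,345),.064)):
        b=max(blobs(c,lo,hi,box,20),key=lambda b:b[0][4])
        m=cv2.resize(b[2].astype(np.uint8)*255,None,fx=4,fy=4,interpolation=cv2.INTER_LINEAR)
        ct=max(cv2.findContours((m>127).astype(np.uint8),cv2.RETR_EXTERNAL,cv2.CHAIN_APPROX_NONE)[0],key=len)[:,0]
        P=ray(c,(ct+.5)/4-.5,z);print(n,k,"centroid",ray(c,b[1],z)[0,:2],"rect",rect(P))
for n in("top",):
    d=B[n,"blue"]-B[n,"yellow"];print(n,"rack y len",np.hypot(*d[:2]),"yaw deg",np.degrees(np.arctan2(-d[0],d[1])))
# depth cloud: bed ways, wings, columns
for n,c in(("top",t),("side",s)):
    C=cloud(c).reshape(-1,3);ok=c["range_z"].ravel()>0
    reg=ok&(C[:,0]>.48)&(C[:,0]<.66)&(C[:,1]>-.32)&(C[:,1]<.09)
    for nm,a,b in(("bed",.022,.034),("wings",.058,.067)):
        P=C[reg&(C[:,2]>a)&(C[:,2]<b)];print(n,nm,len(P),rect(P))
    for nm,y0,y1 in(("slide",-.24,-.19),("fixed",-.02,.03)):
        P=C[reg&(C[:,2]>.055)&(C[:,2]<.068)&(C[:,1]>y0)&(C[:,1]<y1)];print(n,nm,len(P),rect(P),P.mean(0))
    P=C[ok&(C[:,2]>.012)&(C[:,2]<.026)&(C[:,0]>.46)&(C[:,0]<.6)&(C[:,1]>.22)&(C[:,1]<.44)];print(n,"rack",len(P),rect(P))
    # mark
    bs=blobs(c,(0,150,80),(8,255,255),(340,200,355,215) if n=="top" else (280,162,292,175),3)
    for b in bs:print(n,"mark",b[0],ray(c,b[1],.0305)[0])
E
python3 m1.py
```

```text
top blue 48 [0.5479 0.3717 0.02  ]
top yellow 85 [0.5591 0.2563 0.02  ]
top green 45 [0.5535 0.3132 0.02  ]
top brass centroid [ 0.5647 -0.1388] rect (array([ 564.7, -138.7]), 37.4, 30.6, 81.85)
top steel centroid [0.5222 0.3094] rect (array([522.1, 310.2]), 31.0, 36.4, 2.34)
side blue 147 [0.5488 0.3689 0.02  ]
side yellow 126 [0.5595 0.2532 0.02  ]
side green 121 [0.5542 0.311  0.02  ]
side brass centroid [ 0.5661 -0.1402] rect (array([ 566.4, -140.1]), 42.1, 32.7, 82.53)
side steel centroid [0.5229 0.31  ] rect (array([522.8, 309.5]), 30.7, 37.7, 4.43)
top rack y len 0.11592741116990724 yaw deg 5.547865788607944
top bed 1599 (array([ 566.2, -117.9]), 340.1, 74.6, 88.33)
top wings 194 (array([ 564.3, -103.2]), 329.7, 106.8, 89.13)
top slide 115 (array([ 560.5, -216.9]), 100.8, 31.6, 10.26) [ 0.561  -0.2163  0.0634]
top fixed 88 (array([568.7,   1.7]), 101.3, 36.0, 5.58) [0.5642 0.0085 0.0629]
top rack 797 (array([525.2, 308.8]), 79.6, 170.3, 1.07)
top mark [347 204   2   6   7] [ 0.5977 -0.1159  0.0305]
side bed 1345 (array([ 567.1, -118.3]), 345.5, 74.7, 88.24)
side wings 385 (array([ 565.8, -100. ]), 338.1, 106.0, 88.74)
side slide 169 (array([ 563.3, -209.7]), 38.1, 103.5, 82.68) [ 0.56   -0.2136  0.0619]
side fixed 174 (array([569.1,   9.2]), 15.2, 104.2, 88.44) [0.5655 0.0111 0.0621]
side rack 1740 (array([530.6, 309.2]), 62.9, 170.0, 5.34)
side mark [285 168   7   5  16] [ 0.6024 -0.119   0.0305]
```

Positions check out against the given sizes:

| Thing | Position | Yaw | Check |
|---|---|---|---|
| Block | (.565, -.139) | ≈ -8° | - |
| Bed | - | ≈ -1.7° | 340 mm long |
| Rack | - | ≈ +5.5° | labels 116 mm apart |
| Blue pocket | ≈ (.517, .367) | - | - |

I'll rotate the tool first.

```bash
cat > go.py <<'E'
# python3 go.py x y z yawdeg : remaining move in tool axes, units of rows
import sys,numpy as np
from workcell import env
from scipy.spatial.transform import Rotation as Ro
o=env.get_obs();R=Ro.from_euler("xyz",o["tool_rot"])
x,y,z,w=map(float,sys.argv[1:5])
T=Ro.from_euler("xyz",[-np.pi/2,0,np.radians(w)])
print("t",o["clock"],"tcp",o["tcp_pos"],"yaw",np.degrees(o["tool_rot"])[2].round(2),"F",np.round(o["contact_force"],1),"open",o["opening"])
print("shift units",(R.inv().apply(np.array([x,y,z])-o["tcp_pos"])/.04).round(3),"turn units",(np.degrees((R.inv()*T).as_rotvec())/6).round(3))
E
python3 -m jog '[[[0,0,0],[0,1,0],1],[[0,0,0],[0,1,0],1],[[0,0,0],[0,1,0],1],[[0,0,0],[0,1,0],1],[[0,0,0],[0,1,0],1],[[0,0,0],[0,1,0],1],[[0,0,0],[0,1,0],1],[[0,0,0],[0,1,0],1],[[0,0,0],[0,1,0],1],[[0,0,0],[0,1,0],1]]' 40
python3 -m jog '[[[0,0,0],[0,1,0],1],[[0,0,0],[0,1,0],1],[[0,0,0],[0,0,0],1],[[0,0,0],[0,0,0],1]]'
python3 go.py .565 -.1393 .30 -8.1
```

```text
clock: 0.93
tcp_pos: [0.2744, 0.5613, 0.4041]
tool_rot: [-1.572, 0.001, 0.064]
contact_force: [-0.2, 0.8, -0.1]
opening: 0.0854
clock: 1.27
tcp_pos: [0.2744, 0.5614, 0.4043]
tool_rot: [-1.572, 0.0, -0.138]
contact_force: [-0.2, 0.4, 0.5]
opening: 0.0854
t 1.2667 tcp [0.27441285 0.56136195 0.40427831] yaw -7.91 F [-0.2  0.4  0.5] open 0.08543703582317473
shift units [  9.606   2.616 -16.349] turn units [ 0.008  0.032 -0.005]
```

```bash

python3 -m jog '[[[0.48,0.1,-0.8],[0,0,0],1],[[0.48,0.1,-0.8],[0,0,0],1],[[0.48,0.1,-0.8],[0,0,0],1],[[0.48,0.1,-0.8],[0,0,0],1],[[0.48,0.1,-0.8],[0,0,0],1],[[0.48,0.1,-0.8],[0,0,0],1],[[0.48,0.1,-0.8],[0,0,0],1],[[0.48,0.1,-0.8],[0,0,0],1],[[0.48,0.1,-0.8],[0,0,0],1],[[0.48,0.1,-0.8],[0,0,0],1]]' >/dev/null
python3 -m jog '[[[0.48,0.1,-0.8],[0,0,0],1],[[0.48,0.1,-0.8],[0,0,0],1],[[0.48,0.1,-0.8],[0,0,0],1],[[0.48,0.1,-0.8],[0,0,0],1],[[0.48,0.1,-0.8],[0,0,0],1],[[0.48,0.1,-0.8],[0,0,0],1],[[0.48,0.1,-0.8],[0,0,0],1],[[0.48,0.1,-0.8],[0,0,0],1],[[0,0,0],[0,0,0],1],[[0,0,0],[0,0,0],1]]' >/dev/null
python3 go.py .565 -.1393 .222 -8.1
```

```text
t 2.9333 tcp [ 0.5366432  -0.05933929  0.33233589] yaw -8.16 F [-0.1  0.4  0. ] open 0.0852725608441715
shift units [ 0.985  2.758 -1.878] turn units [-0.001 -0.01   0.002]
```

```bash

python3 -m jog '[[[0.33,0,-0.63],[0,0,0],1],[[0.33,0,-0.63],[0,0,0],1],[[0.33,0,-0.62],[0,0,0],1],[[0,0,0],[0,0,0],1],[[0,0.6,0],[0,0,0],1],[[0,0.6,0],[0,0,0],1],[[0,0.6,0],[0,0,0],1],[[0,0.5,0],[0,0,0],1],[[0,0.46,0],[0,0,0],1],[[0,0,0],[0,0,0],1]]' >/dev/null
python3 go.py .565 -.1393 .222 -8.1
python3 - <<'E'
from workcell import env
from h import *
o=[]
for n,b in(("top",(300,170,420,260)),("side",(240,90,360,180))):
    c=env.capture(n);o.append(cv2.resize(c["img"][b[1]:b[3],b[0]:b[2]],(400,300),interpolation=cv2.INTER_CUBIC))
cv2.imwrite("pics/g1.png",np.hstack(o)[:,:,::-1])
E
```

```text
t 3.7667 tcp [ 0.56265542 -0.13480597  0.21911216] yaw -7.9 F [0.1 0.4 0.1] open 0.08530939054640771
shift units [ 0.073 -0.073 -0.103] turn units [-0.027  0.033 -0.081]
```

View pics/g1.png

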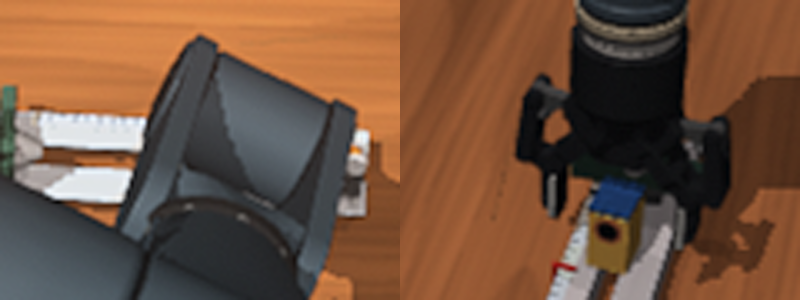

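The side view shows the fingers straddling the blue-topped block across x, with clearance on both sides. I'll correct and close.

```bash

python3 -m jog '[[[0.07,-0.07,-0.1],[0,0,-0.05],1],[[0,0,0],[0,0,0],1],[[0,0,0],[0,0,0],-0.3],[[0,0,0],[0,0,0],-1],[[0,0,0],[0,0,0],-1],[[0,0,0],[0,0,0],-1],[[0,0,0],[0,0,0],-1],[[0,0,0],[0,0,0],-1],[[0,0,0],[0,0,0],-1],[[0,0,0],[0,0,0],-1]]' 50
python3 go.py .565 -.1393 .222 -8.1
```

```text
clock: 4.7
tcp_pos: [0.5664, -0.1415, 0.2254]
tool_rot: [-1.571, -0.004, -0.14]
contact_force: [-2.6, -0.2, 5.6]
opening: 0.0291
t 4.7 tcp [ 0.56639743 -0.14154086  0.22544194] yaw -8.05 F [-2.6 -0.2  5.6] open 0.02906928084054084
shift units [-0.043  0.086  0.051] turn units [-0.002  0.009  0.036]
```

```bash

python3 -m jog '[[[0,-0.2,0],[0,0,0],-1],[[0,-0.5,0],[0,0,0],-1],[[0,-0.8,0],[0,0,0],-1],[[0,-0.8,0],[0,0,0],-1],[[0,-0.7,0],[0,-0.4,0],-1],[[0,0,0],[0,-0.8,0],-1],[[0,0,0],[0,-0.8,0],-1],[[0,0,0],[0,-0.3,0],-1],[[0,0,0],[0,0,0],-1],[[0,0,0],[0,0,0],-1]]' 60
python3 go.py .5173 .3672 .33 5.5
```

```text
clock: 5.53
tcp_pos: [0.5659, -0.1414, 0.3445]
tool_rot: [-1.571, -0.004, 0.099]
contact_force: [-0.0, 0.0, -5.0]
opening: 0.0294
t 5.5333 tcp [ 0.56594768 -0.14139063  0.34453818] yaw 5.68 F [-0.  0. -5.] open 0.029388266298432875
shift units [ 0.048  0.357 12.773] turn units [0.005 0.031 0.039]
```

Block lifted: the force reads -5 N and the fingers are 29 mm apart. Moving to above the rack.

```bash

python3 -m jog '[[[0,0,0.3],[0,0,0],-1],[[0,0,0.7],[0,0,0],-1],[[0,0,0.8],[0,0,0],-1],[[0,0,0.8],[0,0,0],-1],[[0,0,0.8],[0,0,0],-1],[[0,0,0.8],[0,0,0],-1],[[0,0,0.8],[0,0,0],-1],[[0,0,0.8],[0,0,0],-1],[[0,0,0.8],[0,0,0],-1],[[0,0,0.8],[0,0,0],-1]]' >/dev/null
python3 -m jog '[[[0,0,0.8],[0,0,0],-1],[[0,0,0.8],[0,0,0],-1],[[0,0,0.8],[0,0,0],-1],[[0,0,0.8],[0,0,0],-1],[[0,0,0.8],[0,0,0],-1],[[0,0,0.6],[0,0,0],-1],[[0,0,0.4],[0,0,0],-1],[[0,0,0.15],[0,0,0],-1],[[0,0,0],[0,0,0],-1],[[0,0,0],[0,0,0],-1]]' 
python3 go.py .5173 .3672 .33 5.5
```

```text
clock: 7.2
tcp_pos: [0.5158, 0.3573, 0.3441]
tool_rot: [-1.573, -0.004, 0.1]
contact_force: [-0.3, 0.5, -4.4]
opening: 0.0292
t 7.2 tcp [0.51579755 0.35728596 0.34406474] yaw 5.75 F [-0.3  0.5 -4.4] open 0.029169672649012147
shift units [0.061 0.351 0.244] turn units [0.025 0.041 0.038]
```

```bash

python3 -m jog '[[[0.06,0.4,0.24],[0,0.04,0.03],-1],[[0,0.7,0],[0,0,0],-1],[[0,0.7,0],[0,0,0],-1],[[0,0.5,0],[0,0,0],-1],[[0,0.1,0],[0,0,0],-1],[[0,0,0],[0,0,0],-1],[[0,0,0],[0,0,0],-1]]' >/dev/null
python3 go.py .5173 .3672 .245 5.5
python3 - <<'E'
from workcell import env
from h import *
o=[]
for n,b in(("top",(130,190,250,280)),("side",(220,270,340,360))):
    c=env.capture(n);np.savez(n+"1",**c);b=b if n=="top" else (210,280,346,382)
    o.append(cv2.resize(c["img"][b[1]:b[3],b[0]:b[2]],(400,300),interpolation=cv2.INTER_CUBIC))
cv2.imwrite("pics/g2.png",np.hstack(o)[:,:,::-1])
E
```

```text
t 7.7833 tcp [0.51861197 0.36679665 0.2492602 ] yaw 5.41 F [ 0.1  1.1 -5.3] open 0.02924002177331839
shift units [-0.032  0.106  0.013] turn units [ 0.01  -0.014  0.03 ]
```

View pics/g2.png

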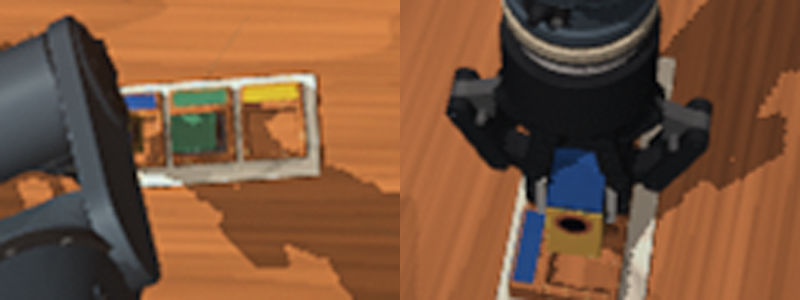

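```bash
python3 - <<'E'
from h import *
c=load("side1");zb=.030+.2493-.2254
h=cv2.cvtColor(c["img"],cv2.COLOR_RGB2HSV)
# column profiles of image in the block region
for u in range(248,284,3):
    print(u,[tuple(h[v,u]) and f"{h[v,u][0]}/{h[v,u][1]}/{h[v,u][2]}" for v in range(344,372,2)])
th=np.radians(5.4);Y=np.array([-np.sin(th),np.cos(th)]);X=np.array([np.cos(th),np.sin(th)])
ctr=np.array([.5185,.3685])
for nm,P in(("bottom front -x,+x",[np.r_[ctr+18e-3*Y+s*15e-3*X,zb] for s in(-1,1)]),("blue line",[np.r_[ctr+18e-3*Y+s*15e-3*X,zb+.049] for s in(-1,1)])): print(nm,proj(c,P).round(1))
E
```

```text
248 ['11/167/166', '12/171/167', '12/174/167', '12/161/158', '12/106/180', '15/64/191', '18/50/188', '20/41/213', '25/27/217', '38/15/191', '23/29/178', '17/52/175', '4/55/139', '10/105/136']
251 ['26/28/207', '24/31/220', '25/30/215', '17/62/205', '8/42/151', '8/75/129', '175/56/104', '170/77/122', '128/69/107', '109/167/124', '108/199/131', '108/190/130', '108/186/130', '109/182/129']
254 ['120/18/29', '100/51/15', '9/140/42', '11/160/137', '108/200/130', '109/185/128', '109/183/128', '109/183/127', '108/181/128', '109/180/130', '109/180/129', '108/184/129', '109/184/129', '108/184/130']
257 ['13/15/118', '15/17/118', '15/13/116', '12/11/114', '112/53/120', '108/187/128', '109/189/131', '108/196/130', '109/153/123', '117/90/102', '150/58/93', '168/52/83', '12/151/164', '12/172/182']
260 ['109/192/81', '109/190/98', '109/196/113', '16/92/100', '18/183/148', '21/170/159', '21/169/157', '18/175/147', '19/143/152', '17/169/155', '17/171/148', '12/153/162', '11/167/131', '11/167/119']
263 ['109/181/117', '109/182/116', '109/182/123', '150/4/71', '18/175/147', '8/167/113', '9/166/103', '
[... 681 characters left out ...]
, '12/165/170']
275 ['109/182/116', '108/181/113', '109/182/115', '109/186/111', '14/80/102', '18/172/142', '14/168/126', '17/170/138', '18/170/144', '18/169/143', '18/171/143', '19/155/145', '11/166/169', '11/165/156']
278 ['108/182/105', '109/184/100', '109/187/90', '110/162/88', '26/57/72', '18/178/113', '18/172/114', '18/172/111', '18/171/109', '16/170/108', '14/168/120', '13/168/146', '11/165/175', '11/165/158']
281 ['18/14/89', '13/15/119', '13/15/119', '13/15/119', '15/16/96', '8/10/105', '11/162/60', '11/162/71', '11/169/95', '11/168/106', '11/166/121', '11/163/178', '11/164/169', '12/166/154']
bottom front -x,+x [[278.5 369. ]
 [260.1 366.4]]
blue line [[278.9 354.1]
 [259.6 351.4]]
```

Side view: the block hangs over the blue pocket. Its lower front edge is at about (258–279, 366), within 1–2 mm of the pocket centre. A small trim, then down.

```bash

python3 -m jog '[[[-0.02,0.3,-0.02],[0,0,0.03],-1],[[0,0.3,0],[0,0,0],-1],[[0,0.2,0],[0,0,0],-1],[[0,0,0],[0,0,0],-1],[[0,0,0],[0,0,0],-1]]'
python3 -m jog '[[[0,0.06,0],[0,0,0],-1],[[0,0.06,0],[0,0,0],-1],[[0,0.06,0],[0,0,0],-1],[[0,0,0],[0,0,0],-1],[[0,0,0],[0,0,0],-1]]'
python3 go.py .5180 .3665 .2044 5.5
```

```text
clock: 8.3
tcp_pos: [0.5164, 0.3666, 0.2152]
tool_rot: [-1.573, 0.004, 0.096]
contact_force: [0.4, 0.4, -4.8]
opening: 0.0293
clock: 8.72
tcp_pos: [0.5169, 0.3667, 0.2092]
tool_rot: [-1.572, 0.001, 0.096]
contact_force: [0.0, 0.6, -4.2]
opening: 0.0292
t 8.7167 tcp [0.5169216  0.36669457 0.20923645] yaw 5.5 F [ 0.   0.6 -4.2] open 0.029164678974441076
shift units [ 0.027  0.121 -0.007] turn units [ 0.012  0.001 -0.012]
```

```bash

python3 -m jog '[[[0.01,0.05,0],[0,0,0],-1],[[0,0.04,0],[0,0,0],-1],[[0,0.04,0],[0,0,0],-1],[[0,0,0],[0,0,0],-1],[[0,0,0],[0,0,0],-1]]'
```

```text
clock: 9.13
tcp_pos: [0.5174, 0.3668, 0.2045]
tool_rot: [-1.572, 0.001, 0.096]
contact_force: [0.0, -0.0, -0.4]
opening: 0.0293
```

Weight is off at the expected height (.2045), so the block is on the floor. Releasing and lifting.

```bash

python3 -m jog '[[[0,0.02,0],[0,0,0],-1],[[0,0,0],[0,0,0],-0.3],[[0,0,0],[0,0,0],0.2],[[0,0,0],[0,0,0],0.5],[[0,0,0],[0,0,0],0.5],[[0,0,0],[0,0,0],0.5],[[0,-0.3,0],[0,0,0],0.5],[[0,-0.8,0],[0,0,0],0.5],[[0,-0.9,0],[0,0,0],0.5],[[0,-0.9,0],[0,0,0],0.5]]'
python3 -m jog '[[[0,-0.6,-0.5],[0,0.3,0],0.5],[[0,0,-0.8],[0,0.4,0],0.5],[[0,0,-0.8],[0,0.5,0],0.5],[[0,0,-0.8],[0,0,0],0.5],[[0,0,-0.8],[0,0,0],0.5],[[0,0,-0.8],[0,0,0],0.5],[[0,0,0],[0,0,0],0.5],[[0,0,0],[0,0,0],0.5]]'
python3 - <<'E'
from workcell import env
from h import *
o=[]
for n,b in(("top",(130,190,250,280)),("side",(210,280,346,382)),):
    c=env.capture(n);np.savez(n+"2",**c)
    o.append(cv2.resize(c["img"][b[1]:b[3],b[0]:b[2]],(400,300),interpolation=cv2.INTER_CUBIC))
    for bl in blobs(c,(105,100,40),(130,255,255),b,20): print(n,bl[0],bl[1],"z.064",ray(c,bl[1],.064)[0],"z.02",ray(c,bl[1],.02)[0],"cloud",np.median(cloud(c)[bl[2]],0).round(4))
cv2.imwrite("pics/g3.png",np.hstack(o)[:,:,::-1])
E
```

```text
clock: 9.97
tcp_pos: [0.5172, 0.3667, 0.3205]
tool_rot: [-1.573, 0.003, 0.096]
contact_force: [0.8, 0.1, -0.9]
opening: 0.064
clock: 10.63
tcp_pos: [0.5196, 0.1856, 0.3444]
tool_rot: [-1.572, 0.0, -0.033]
contact_force: [0.4, 0.5, 0.7]
opening: 0.064
top [161 219  16   4  49] [168.04081633 220.3877551 ] z.064 [0.54509678 0.36267713 0.064     ] z.02 [0.54800842 0.37190555 0.02      ] cloud [0.5483 0.3721 0.0223]
top [159 226  14  11 149] [165.61744966 230.97315436] z.064 [0.51689068 0.36787777 0.064     ] z.02 [0.51892599 0.37726776 0.02      ] cloud [0.5168 0.3677 0.0642]
side [262 343  21  23 377] [271.94960212 354.15649867] z.064 [0.51710089 0.36764867 0.064     ] z.02 [0.52268929 0.34499772 0.02      ] cloud [0.5171 0.3675 0.0637]
side [249 352  10  24 147] [253.56462585 363.40136054] z.064 [0.54171455 0.39019537 0.064     ] z.02 [0.54877636 0.3688941  0.02      ] cloud [0.5487 0.3693 0.0206]
```

View pics/g3.png

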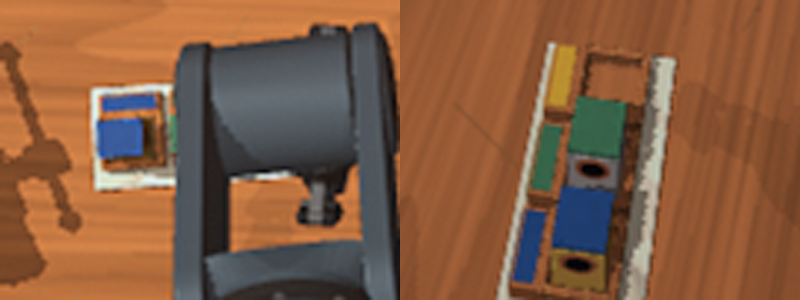

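Both views put the block's blue top at (.517, .3678, .064), which is 9 + 55 mm, so it is fully down. Next I'll look closely at the pointer and mark.

```bash
python3 - <<'E'
from h import *
t=load("top2");s=load("side2")
a=cv2.resize(t["img"][195:240,335:415],None,fx=8,fy=8,interpolation=cv2.INTER_NEAREST)
b=cv2.resize(s["img"][110:180,280:340],None,fx=4,fy=4,interpolation=cv2.INTER_NEAREST)
o=np.zeros((600,800,3),np.uint8);o[:360,:640]=a;o[300:580,560:800]=b
cv2.imwrite("pics/z2.png",o[:,:,::-1])
E
```

```text
(no output)
```

View pics/z2.png

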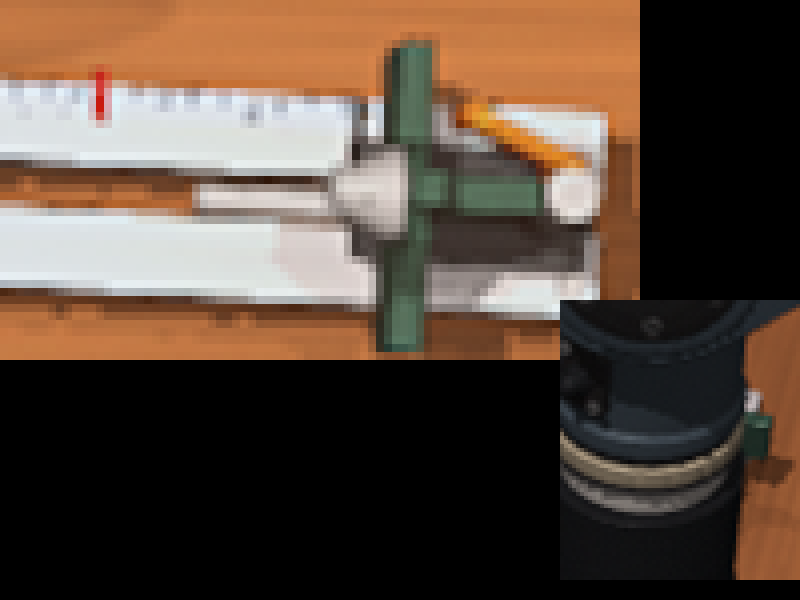

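The pointer is the dark vertical bar at crop x≈360 (u≈380, rows 207–214). The red mark is at u≈347. Now sub-pixel.

```bash
cat > pm.py <<'E'
from h import *
import sys
yaw=np.radians(-1.72);Y=np.array([-np.sin(yaw),np.cos(yaw)]);X=np.array([np.cos(yaw),np.sin(yaw)])
def mark(t):
    m=t["img"].astype(float);A=[]
    for v in range(204,210):
        w=np.clip(m[v,342:353,0]-m[v,342:353,1]-60,0,None)
        if w.sum()>60:A.append([(w*np.arange(342,353)).sum()/w.sum(),v])
    A=np.array(A);return ray(t,A,.0305)[:,:2],A
if __name__=="__main__":
    t=load("top2");P,A=mark(t);print("mark",A.round(2).tolist(),P.mean(0),(P@Y).round(4))
    g=t["img"].astype(float).mean(2)
    for v in range(206,218):print(v,g[v,372:392].round().astype(int))
    # bed edges / wings
    C=cloud(t);m=(C[...,2]>.055)&(C[...,2]<.068)&(C[...,1]>-.24)&(C[...,1]<-.19)&(C[...,0]>.48)&(C[...,0]<.65)
    q=C[m]
    for lo,hi in((.50,.53),(.58,.595),(.595,.61)):
        w=q[(q[:,0]>lo)&(q[:,0]<hi)];print("wing",lo,len(w),(w[:,:2]@Y).mean().round(4),(w[:,:2]@Y).min().round(4),(w[:,:2]@Y).max().round(4),w[:,2].mean().round(4))
    print("wing x ext",(q[:,:2]@X).min(),(q[:,:2]@X).max())
    h=cv2.cvtColor(t["img"],cv2.COLOR_RGB2HSV)
    for v in(200,202,233,236):print("green row",v,[tuple(int(z) for z in h[v,u]) for u in range(380,393)])
    print("rib g rows at u=396,400",[[tuple(int(z) for z in h[v,u]) for v in range(213,225)] for u in(396,)])
E
python3 pm.py
```

```text
mark [[346.93, 204.0], [347.49, 205.0], [347.0, 206.0], [347.0, 207.0], [347.0, 208.0], [347.0, 209.0]] [ 0.59676303 -0.11573895] [-0.0971 -0.0987 -0.0975 -0.0976 -0.0978 -0.0979]
206 [133 113 111 119 116 110 108 112 123 133 112  61  56  90  99  95  83  77
  82  80]
207 [201 167 164 195 194 172 145 111 104 184 168  56  61  94  98  95  85  85
  92  79]
208 [234 224 222 236 238 217 184 122  78 212 204  51  61  95  98  93  90 118
 132  91]
209 [228 227 228 227 229 224 201 121  81 211 200  50  60  95  97  92  91 135
 157 106]
210 [225 224 225 225 226 232 218 119 136 240 199  51  64  98  97  94  90 132
 163 115]
211 [222 221 221 222 223 229 212 113 131 234 192  50  68 101 100  98  92 132
 171 151]
212 [220 219 220 219 221 229 192  82  82 155 139  38  53  79  78  84  79 103
 143 151]
213 [222 221 221 221 223 230 165  34  78  82  86  98 105  82  50  63  58  56
  81  94]
214 [223 223 224 224 228 229 160  35  93 114 131 161 170 127  63  70  59  49
  51  50]
215 [232 232 232 231 214 198 161 104 149 172 176 183 190 147  76  73  58  48
  50  51]
216 [180 179 186 195 167 158 173 168 182 191 196 1
[... 653 characters left out ...]
63, 110), (57, 54, 100), (13, 149, 169), (13, 170, 219), (13, 167, 211), (13, 166, 209)]
green row 233 [(9, 44, 138), (10, 49, 119), (18, 75, 58), (49, 56, 64), (63, 54, 104), (66, 55, 115), (66, 60, 111), (63, 53, 92), (12, 23, 110), (5, 23, 142), (7, 17, 134), (5, 21, 136), (6, 19, 135)]
green row 236 [(12, 168, 170), (11, 153, 118), (25, 65, 47), (60, 48, 74), (66, 57, 111), (66, 56, 113), (68, 60, 111), (46, 54, 90), (12, 158, 95), (11, 168, 114), (11, 168, 111), (12, 162, 110), (11, 163, 111)]
rib g rows at u=396,400 [[(13, 41, 132), (4, 26, 69), (8, 30, 92), (10, 39, 79), (56, 45, 91), (64, 55, 115), (63, 53, 111), (63, 57, 116), (53, 52, 83), (10, 100, 46), (10, 66, 58), (9, 57, 63)]]
```

```bash
python3 - <<'E'
from pm import *
t=load("top2")
P=ray(t,[[379.45,208.5],[379.45,210]],.0325)[:,:2];print("ptr Y",P@Y,"rib",ray(t,[[396,218.9]],.089)[0],ray(t,[[396,218.9]],.089)[0,:2]@X)
Pm,_=mark(t);print("travel",(Pm[2:]@Y).mean()-(P@Y).mean())
E
python3 -m jog '[[[0.1,0,-0.5],[0,0,0],0.55],[[0.1,0,-0.8],[0,0,0],0.55],[[0.1,0,-0.8],[0,0,0],0.55],[[0.1,0,-0.8],[0,0,0],0.55],[[0.1,0,-0.8],[0,0,0],0.55],[[0.1,0,-0.8],[0,0,0],0.55],[[0.1,0,-0.8],[0,0,0],0.55],[[0.1,0,-0.8],[0,0,0],0.55],[[0.1,0,-0.8],[0,0,0],0.55],[[0.1,0,-0.8],[0,0,0],0.55]]' >/dev/null
python3 -m jog '[[[0,0,-0.8],[0,0,0],0.55],[[0,0,-0.8],[0,0,0],0.55],[[0,0,-0.8],[0,0,0],0.55],[[0,0,-0.5],[0,0,0],0.55],[[0,0,-0.2],[0,0,0],0.55],[[0,0,0],[0,0,0],0.55],[[0,0,0],[0,0,0],0.55]]' >/dev/null
python3 go.py .5649 -.2446 .221 -1.72
```

```text
ptr Y [-0.18571438 -0.18586414] rib [ 0.56143939 -0.23646888  0.089     ] 0.5682840756090974
travel 0.088092101890536
t 12.15 tcp [ 0.5468619  -0.24457076  0.34387354] yaw -1.65 F [-0.4  0.4 -0.2] open 0.06590981352358137
shift units [0.456 3.071 0.013] turn units [ 0.001  0.011 -0.015]
```

```bash

python3 -m jog '[[[0.45,0,0],[0,0,0],0.55],[[0,0.6,0],[0,0,0],0.55],[[0,0.6,0],[0,0,0],0.55],[[0,0.6,0],[0,0,0],0.55],[[0,0,0],[0,0,0],0.55],[[0,0,0],[0,0,0],0.55]]'
python3 go.py .5649 -.2446 .221 -1.72
python3 - <<'E'
from workcell import env
from h import *
o=[]
for n,b in(("top",(330,180,430,255)),("side",(260,80,360,155))):
    c=env.capture(n);o.append(cv2.resize(c["img"][b[1]:b[3],b[0]:b[2]],(400,300),interpolation=cv2.INTER_CUBIC))
cv2.imwrite("pics/g4.png",np.hstack(o)[:,:,::-1])
E
```

```text
clock: 12.65
tcp_pos: [0.5643, -0.2442, 0.271]
tool_rot: [-1.57, 0.004, -0.027]
contact_force: [-0.1, 0.6, 0.4]
opening: 0.0665
t 12.65 tcp [ 0.56433096 -0.24422063  0.27104041] yaw -1.56 F [-0.1  0.6  0.4] open 0.06645548360402716
shift units [ 0.02   1.251 -0.011] turn units [-0.011  0.026 -0.043]
```

View pics/g4.png

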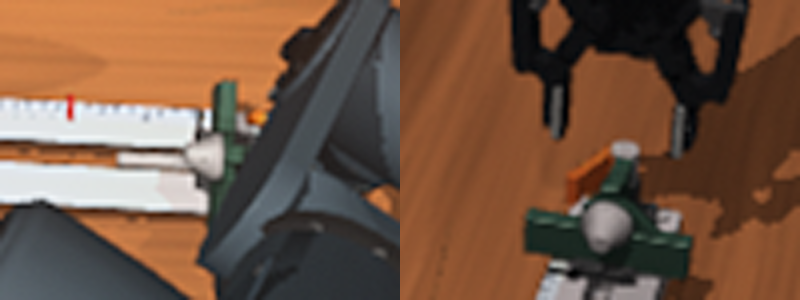

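Top view: pointer (≈(381,208)) and mark (≈(347,206)) stay visible beside the arm. In the side view the fingers straddle the rib and open lever. Descending.

```bash

python3 -m jog '[[[0.02,0.4,0],[0,0,0],0.55],[[0,0.4,0],[0,0,0],0.55],[[0,0.3,0],[0,0,0],0.55],[[0,0,0],[0,0,0],0.55],[[0,0.1,0],[0,0,0],0.55],[[0,0,0],[0,0,0],0.55],[[0,0,0],[0,0,0],0.55]]'
python3 go.py .5649 -.2446 .221 -1.72
python3 -m jog '[[[0,0,0.1],[0,0,0],0.55],[[0,0,0.1],[0,0,0],0.55],[[0,0,0],[0,0,0],0.55],[[0,0,0],[0,0,0],0.55]]'
```

```text
clock: 13.33
tcp_pos: [0.5655, -0.2468, 0.2249]
tool_rot: [-1.573, -0.0, -0.03]
contact_force: [-0.4, -0.7, 0.4]
opening: 0.0659
t 13.3333 tcp [ 0.56549037 -0.24678953  0.22485218] yaw -1.7 F [-0.4 -0.7  0.4] open 0.06586951968150281
shift units [-0.016  0.096  0.054] turn units [0.02  0.004 0.002]
clock: 13.67
tcp_pos: [0.5655, -0.2381, 0.2243]
tool_rot: [-1.572, 0.001, -0.029]
contact_force: [-0.9, -0.2, 0.7]
opening: 0.066
```

```bash

python3 -m jog '[[[0,0.09,0],[0,0,0],0.55],[[0,0,0.05],[0,0,0],0.55],[[0,0,0],[0,0,0],0.55],[[0,0,0],[0,0,0],0.55]]'
python3 -m jog '[[[0,0,0.05],[0,0,0],0.55],[[0,0,0],[0,0,0],0.55],[[0,0,0],[0,0,0],0.55]]'
python3 -m jog '[[[0,0,0.05],[0,0,0],0.55],[[0,0,0],[0,0,0],0.55],[[0,0,0],[0,0,0],0.55]]'
python3 -m jog '[[[0,0,0.05],[0,0,0],0.55],[[0,0,0],[0,0,0],0.55],[[0,0,0],[0,0,0],0.55]]'
```

```text
clock: 14.0
tcp_pos: [0.5654, -0.2365, 0.2202]
tool_rot: [-1.572, 0.001, -0.03]
contact_force: [-0.2, -0.9, -0.6]
opening: 0.0662
clock: 14.25
tcp_pos: [0.5656, -0.2345, 0.2204]
tool_rot: [-1.572, 0.001, -0.03]
contact_force: [0.3, -0.5, 0.2]
opening: 0.0661
clock: 14.5
tcp_pos: [0.5657, -0.2331, 0.2205]
tool_rot: [-1.573, 0.001, -0.03]
contact_force: [0.2, -2.9, -0.6]
opening: 0.0663
clock: 14.75
tcp_pos: [0.5658, -0.2311, 0.2205]
tool_rot: [-1.573, 0.0, -0.03]
contact_force: [-1.1, -4.2, -1.5]
opening: 0.0662
```

Contact at tcp y ≈ -.2335 (spring load about 4 N). Now pushing about 78 mm, then measuring.

```bash

python3 -m jog '[[[0,0,0.1],[0,0,0],0.55],[[0,0,0.2],[0,0,0],0.55],[[0,0,0.25],[0,0,0],0.55],[[0,0,0.25],[0,0,0],0.55],[[0,0,0.25],[0,0,0],0.55],[[0,0,0.25],[0,0,0],0.55],[[0,0,0.25],[0,0,0],0.55],[[0,0,0.2],[0,0,0],0.55],[[0,0,0.15],[0,0,0],0.55],[[0,0,0.05],[0,0,0],0.55]]'
python3 -m jog '[[[0,0,0],[0,0,0],0.55],[[0,0,0],[0,0,0],0.55],[[0,0,0],[0,0,0],0.55]]'
cat > look.py <<'E'
from pm import *
from workcell import env
import sys
t=env.capture("top");np.savez("topn",**t)
g=t["img"].astype(float).mean(2)
for v in range(203,215):print(v,g[v,342:362].round().astype(int))
Pm,A=mark(t);print("mark",A.round(2).tolist())
for n,b in(("top",(330,190,410,240)),):
    cv2.imwrite("pics/%s.png"%sys.argv[1],cv2.resize(t["img"][190:235,330:410],None,fx=8,fy=8,interpolation=cv2.INTER_NEAREST)[:,:,::-1])
E
python3 look.py p1
```

```text
clock: 15.58
tcp_pos: [0.5681, -0.1522, 0.2205]
tool_rot: [-1.573, 0.0, -0.029]
contact_force: [-0.5, -5.6, 0.1]
opening: 0.0661
clock: 15.83
tcp_pos: [0.5681, -0.153, 0.2205]
tool_rot: [-1.573, 0.0, -0.03]
contact_force: [0.5, -3.9, 0.3]
opening: 0.066
203 [130 130 130 133 127 119 129 135 139 123  68  30  56  77  70  51  50  66
  78  74]
204 [110 121 122 125 107  88 116 134 140 114  45  42  67  69  54  48  62  75
  76  75]
205 [198 205 186 188 181 110 153 159 107  87  36  57  71  56  48  48  66  79
  74  74]
206 [243 231 199 222 218 111 195 191  50  52  46  66  66  53  49  52  69  76
  74  73]
207 [235 223 207 231 203  80 205 207  50  48  59  65  54  50  48  60  74  75
  74  75]
208 [225 225 234 240 200  79 204 206  44  40  57  55  50  50  49  65  78  74
  74  74]
209 [222 222 231 234 204 117 196 200  60  60  50  52  50  49  54  70  76  74
  74  74]
210 [229 229 228 224 216 195 202 170  68  64  49  50  51  49  62  75  75  74
  74  74]
211 [229 229 226 219 223 231 204 112  43  45  51  51  51  50  67  79  73  75
  75  74]
212 [229 230 227 220 223 230 194  77  33  48  51  51  50  60  75  75  74  74
  74  75]
213 [234 232 227 224 226 221 185  98  38  48  51  51  48  66  78  73  73  74
  74  75]
214 [223 220 227 229 216 199 176 122  40  49  51  50  52  67  76  74  74  74
  74  76]
mark [[346.52, 204.0], [347.41, 205.0], [347.0, 206.0], [347.0, 207.0], [347.0, 208.0], [347.0, 209.0]]
```

View pics/p1.png

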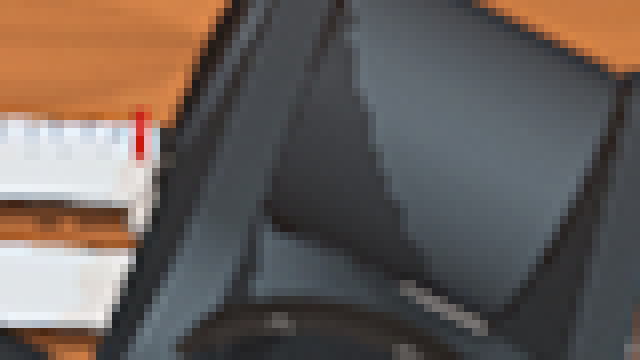

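The arm now hides most of the leg, and a dark pixel pair at (350–351, 206–209) is probably the pointer, about 3 px short of the mark at 347. I'll push a bit further and use the side camera too.

```bash

python3 -m jog '[[[0,0,0.06],[0,0,0],0.55],[[0,0,0.06],[0,0,0],0.55],[[0,0,0],[0,0,0],0.55],[[0,0,0],[0,0,0],0.55]]'
python3 look.py p2
python3 - <<'E'
from h import *
from workcell import env
s=env.capture("side");np.savez("siden",**s)
a=cv2.resize(s["img"][145:195,265:335],None,fx=8,fy=8,interpolation=cv2.INTER_NEAREST)
t=load("topn");b=cv2.resize(t["img"][198:218,338:358],None,fx=11,fy=11,interpolation=cv2.INTER_NEAREST)
o=np.zeros((400,790,3),np.uint8);o[:,:560]=a;o[:220,565:785]=b
cv2.imwrite("pics/p3.png",o[:,:,::-1])
E
```

```text
clock: 16.22
tcp_pos: [0.5683, -0.1482, 0.2205]
tool_rot: [-1.572, 0.0, -0.03]
contact_force: [0.4, -5.4, 1.1]
opening: 0.0664
203 [130 131 132 133 126 121 135 125  69  34  67  77  59  47  60  74  75  73
  74  74]
204 [111 121 122 124 109  92 128 112  35  50  75  69  52  48  66  78  74  73
  74  73]
205 [198 206 186 187 184 113 100  78  35  64  71  54  48  53  69  78  73  73
  75  74]
206 [242 231 199 222 223 110  51  33  53  69  63  50  46  58  75  75  73  74
  74  74]
207 [235 223 207 231 209  79  48  48  59  61  54  51  48  64  79  73  75  73
  74  76]
208 [225 225 234 242 207  79  48  47  57  52  51  50  55  71  76  74  75  73
  75  76]
209 [223 222 230 234 214 123  47  42  54  51  51  50  61  75  75  73  73  74
  73  73]
210 [229 228 222 224 214 145  52  44  50  51  51  50  68  78  73  73  74  74
  75  67]
211 [228 223 220 226 209 128  40  48  51  51  50  60  74  75  74  73  75  73
  76  64]
212 [225 220 223 229 214 127  30  48  52  52  49  65  79  73  74  74  73  75
  74  62]
213 [226 227 229 222 190 111  36  48  51  50  51  68  76  74  74  74  74  74
  68  53]
214 [213 205 203 198 169 106  39  49  50  47  60  74  75  74  72  73  73  76
  63  43]
mark [[345.98, 204.0], [347.43, 205.0], [347.22, 206.0], [347.0, 207.0], [347.0, 208.0]]
```

View pics/p3.png

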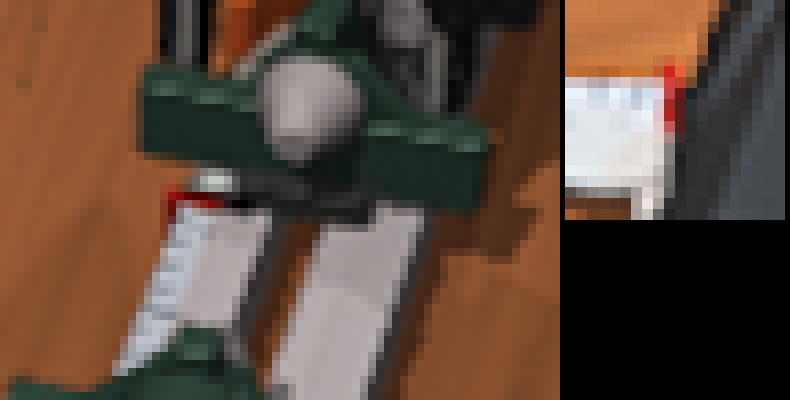

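Side view: the red mark is at (286–293, 169–170). The pointer's dark tip comes in from its right end at about (294, 169), nearly in line. Now numbers.

```bash
python3 - <<'E'
from pm import *
s=load("siden");m=s["img"].astype(int)
for nm in("side0","siden"):
    m=load(nm)["img"].astype(int);print(nm)
    for v in range(165,174):print(v," ".join("%3d/%3d"%(m[v,u,0],m[v,u,1]) for u in range(284,301)))
m=load("side0")["img"].astype(int)
# start pointer in side0: predicted place
P0=ray(load("top2"),[[379.45,209]],.0325)[0];print("predict start ptr in side",proj(s,P0-[0,.002,0]))
# mark slope: where bed y lines go, mark line at ptr height
mk=np.r_[.5995,-.1185,.0305]
for dx in(-.007,0,.007):print("mark dx",dx,proj(s,np.r_[mk[:2]+dx*X,.0305]).round(2))
for d in(-6,-4,-2,0,2):
  print("ptr",d,[proj(s,np.r_[mk[:2]+dx*X+d*1e-3*Y,.0325]).round(2)[0].tolist() for dx in(-.007,-.012,-.017)])
E
```

```text
side0
165 136/ 79 139/ 80 140/ 81 139/ 81 134/ 75 144/117 165/167 159/164 157/160 172/176 166/164 146/133 121/ 96 111/ 80 113/ 82 113/ 84 113/ 83
166 137/ 80 138/ 80 140/ 81 137/ 79 134/ 79 140/122 161/167 173/178 172/177 169/172 165/160 147/134 120/ 96 111/ 80 112/ 82 112/ 83 112/ 83
167 136/ 80 139/ 78 140/ 79 135/ 79 141/103 133/123 146/154 173/179 172/176 166/165 163/155 150/137 122/ 99 111/ 81 112/ 82 113/ 83 112/ 83
168 138/ 81 143/ 69 147/ 59 142/ 64 152/104 168/148 172/165 172/175 170/175 164/161 163/154 151/138 124/100 110/ 79 113/ 82 113/ 83 113/ 83
169 138/ 82 138/ 60 142/ 19 142/ 17 144/ 27 153/ 52 158/ 87 164/128 166/147 163/151 163/156 156/145 130/112 116/ 93 119/ 93 112/ 83 112/ 81
170 140/ 83 118/ 55  97/ 12 120/ 72 135/ 90 135/ 56 131/ 26 131/  6 135/ 57 148/128 164/157 165/157 152/143 140/130 135/120 102/ 83  87/ 65
171 140/ 84 120/ 56  88/ 14 128/119 163/165 155/142 136/115 123/ 97 112/ 92 136/128 165/156 165/155 167/157 164/155 134/128  75/ 72  38/ 38
172 139/ 82 119/ 52  91/ 42 120/116 152/159 168/175 171/179 166/168 166/160 167/157 165/156 165/156 166/156 171/16
[... 1181 characters left out ...]
29/126 162/170 179/186 184/191 172/175 164/159 166/157 153/145 137/130 154/145 176/168 136/131  52/ 49  47/ 44
173 148/ 88 128/ 59 137/112 178/181 171/176 169/174 166/170 154/150 163/153 161/152 163/154 163/155 165/156 163/155 118/113  50/ 48  57/ 50
predict start ptr in side [[298.75580663 147.43567866]]
mark dx -0.007 [[290.87 170.43]]
mark dx 0 [[288.01 169.89]]
mark dx 0.007 [[285.16 169.36]]
ptr -6 [[291.52, 168.19], [293.56, 168.57], [295.6, 168.96]]
ptr -4 [[291.31, 168.72], [293.35, 169.11], [295.4, 169.49]]
ptr -2 [[291.1, 169.26], [293.15, 169.64], [295.2, 170.02]]
ptr 0 [[290.9, 169.79], [292.94, 170.18], [295.0, 170.56]]
ptr 2 [[290.69, 170.33], [292.74, 170.71], [294.79, 171.1]]
```

Contact travel (≈85.5 of ≈88.2 mm) says about 2.8 mm short. The side camera says about 1–2 mm short. Moving in another 2 mm sits within tolerance of both.

```bash

python3 -m jog '[[[0,0,0.05],[0,0,0],0.55],[[0,0,0],[0,0,0],0.55],[[0,0,0],[0,0,0],0.55],[[0,0,0],[0,0,0],0.55]]'
cat > sd.py <<'E'
from pm import *
from workcell import env
s=env.capture("side");m=s["img"].astype(int)
for v in range(166,175):print(v," ".join("%3d/%3d"%(m[v,u,0],m[v,u,1]) for u in range(284,301)))
E
python3 sd.py
```

```text
clock: 16.65
tcp_pos: [0.5683, -0.1461, 0.2205]
tool_rot: [-1.573, 0.0, -0.03]
contact_force: [-0.5, -5.5, 1.1]
opening: 0.0662
166 152/ 89 155/ 89 158/ 91 143/ 82 117/ 73  87/ 69  68/ 70  76/ 76  61/ 63  50/ 53  42/ 47  37/ 42  36/ 42  34/ 42  31/ 40  29/ 39  27/ 38
167 148/ 88 151/ 86 152/ 86 150/ 88 155/111 150/138 143/145 155/151 144/141 117/114  76/ 72  48/ 46  49/ 47  48/ 48  46/ 47  41/ 45  37/ 43
168 147/ 87 153/ 74 155/ 64 135/ 68 123/103 147/151 169/176 179/185 183/185 158/155  84/ 79  39/ 38  47/ 46  51/ 49  53/ 52  55/ 54  51/ 50
169 149/ 89 149/ 64 148/ 20 111/  7  56/ 16  55/ 25  86/ 78 111/115 128/127 112/107  50/ 48  28/ 27  43/ 42  46/ 46  50/ 50  54/ 54  47/ 46
170 150/ 90 129/ 61 106/ 13 132/ 77 135/ 97 118/ 61  89/ 26  57/  3  40/  7   4/  4   1/  1  10/ 10  21/ 21  29/ 28  29/ 28  28/ 27  27/ 27
171 150/ 90 129/ 60  95/ 15 139/129 176/177 169/153 152/126 138/105 118/ 95  73/ 69  25/ 24  12/ 11  26/ 25  63/ 61  60/ 58  29/ 28  33/ 33
172 149/ 88 128/ 58  98/ 45 130/126 163/170 178/185 184/191 174/176 167/161 144/136 105/ 98  97/ 91 103/ 96 136/129 114/109  38/ 36  45/ 43
173 148/ 87 127/ 59 137/112 179/181 171/176 169/174 166/170 151/146 160/151 163/154 166/157 168/158 168/159 166/159 120/116  52/ 50  58/ 50
174 148/ 85 126/ 71 141/132 171/177 177/182 186/190 163/165 151/143 163/154 160/151 162/152 162/154 165/157 141/133  79/ 75  52/ 50  60/ 47
```

The pointer stripe now lies across the mark within about 1 mm (side view), and contact travel gives about -0.8 mm. Step 2's hold has been met for over 0.3 s. Squeezing now.

```bash

python3 -m jog '[[[0,0,0],[0,0,0],0.4],[[0,0,0],[0,0,0],0.2],[[0,0,0],[0,0,0],0.1],[[0,0,0],[0,0,0],0.1]]' 40
python3 -m jog '[[[0,0,0],[0,0,0],-0.1],[[0,0,0],[0,0,0],-0.2],[[0,0,0],[0,0,0],-0.3],[[0,0,0],[0,0,0],-0.3]]'
python3 -m jog '[[[0,0,0],[0,0,0],-0.5],[[0,0,0],[0,0,0],-0.7],[[0,0,0],[0,0,0],-1],[[0,0,0],[0,0,0],-1],[[0,0,0],[0,0,0],-1],[[0,0,0],[0,0,0],-1]]'
```

```text
clock: 17.03
tcp_pos: [0.57, -0.1465, 0.2213]
tool_rot: [-1.574, -0.005, -0.03]
contact_force: [3.4, -5.4, 2.5]
opening: 0.0473
clock: 17.37
tcp_pos: [0.5702, -0.1467, 0.2216]
tool_rot: [-1.575, -0.006, -0.03]
contact_force: [4.3, -5.2, 3.7]
opening: 0.0298
clock: 17.87
tcp_pos: [0.5685, -0.1463, 0.2217]
tool_rot: [-1.573, -0.001, -0.03]
contact_force: [-2.0, -4.3, 9.7]
opening: 0.0193
```

Opening 19.3 mm matches the 20 mm closed stack (the 30 mm block read 29.2). Final checks.

```bash

python3 -m jog '[[[0,0,0],[0,0,0],-1],[[0,0,0],[0,0,0],-1],[[0,0,0],[0,0,0],-1],[[0,0,0],[0,0,0],-1],[[0,0,0],[0,0,0],-1],[[0,0,0],[0,0,0],-1]]' 60
python3 sd.py
python3 - <<'E'
from pm import *
from workcell import env
s=env.capture("side")
a=cv2.resize(s["img"][125:195,265:335],(400,400),interpolation=cv2.INTER_CUBIC)
b=cv2.resize(s["img"][220:420,120:320],(400,400))
cv2.imwrite("pics/f.png",np.hstack([a,b])[:,:,::-1])
for bl in blobs(s,(105,100,40),(130,255,255),(220,320,310,400),20): print(bl[1],ray(s,bl[1],.064)[0])
E
```

```text
clock: 18.37
tcp_pos: [0.5682, -0.1462, 0.2218]
tool_rot: [-1.573, -0.0, -0.031]
contact_force: [-3.2, -4.6, 9.5]
opening: 0.0176
166 151/ 88 154/ 89 158/ 91 142/ 81 118/ 72  89/ 67  66/ 67  76/ 75  63/ 66  48/ 52  39/ 44  36/ 41  36/ 42  34/ 42  33/ 41  30/ 40  22/ 32
167 147/ 86 149/ 85 151/ 86 150/ 88 139/101 132/128 144/145 154/151 145/141 115/110  75/ 71  51/ 49  48/ 47  48/ 48  46/ 47  43/ 45  40/ 44
168 147/ 86 152/ 74 156/ 64 136/ 68 123/103 146/152 163/171 173/180 177/181 149/147  89/ 84  45/ 44  44/ 44  49/ 48  53/ 51  54/ 53  51/ 50
169 149/ 88 149/ 65 147/ 20 112/  7  55/  7  54/ 20  68/ 48  94/ 93 108/108  87/ 84  51/ 48  19/ 19  34/ 33  43/ 42  50/ 48  53/ 52  46/ 45
170 150/ 89 128/ 60 105/ 13 133/ 78 136/ 97 121/ 61 102/ 28  69/  5  44/  9   9/  4   1/  0  10/ 10  21/ 22  28/ 29  28/ 27  26/ 26  26/ 25
171 151/ 90 129/ 59  95/ 15 139/129 176/177 169/153 151/126 139/108 129/104  82/ 75  23/ 22  25/ 23  37/ 35  62/ 59  61/ 59  29/ 28  32/ 31
172 149/ 89 128/ 57  98/ 45 129/126 163/170 179/185 183/190 180/181 183/176 154/145 104/ 98 107/100 111/104 135/129 114/110  38/ 37  43/ 40
173 148/ 87 126/ 58 137/112 178/181 170/176 169/173 166/170 159/154 175/165 168/158 165/156 167/157 167/158 166/158 120/116  52/ 49  58/ 50
174 147/ 85 126/ 71 141/132 171/177 176/181 185/190 162/163 156/148 171/162 163/154 161/152 162/153 165/156 140/133  79/ 75  51/ 50  60/ 47
[271.94960212 354.15649867] [0.51710089 0.36764867 0.064     ]
[253.56462585 363.40136054] [0.54171455 0.39019537 0.064     ]
```

View pics/f.png

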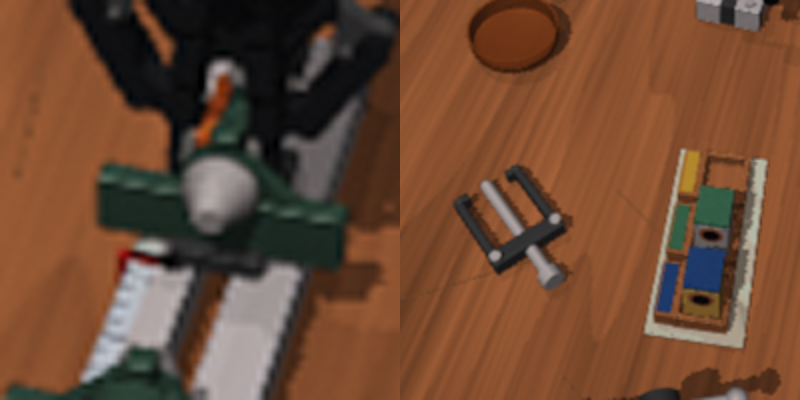

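```bash

python3 -m jog '[[[0,0,0],[0,0,0],-1],[[0,0,0],[0,0,0],-1],[[0,0,0],[0,0,0],-1],[[0,0,0],[0,0,0],-1],[[0,0,0],[0,0,0],-1],[[0,0,0],[0,0,0],-1],[[0,0,0],[0,0,0],-1],[[0,0,0],[0,0,0],-1]]'
python3 -m jog '[[[0,0,0],[0,0,0],-1],[[0,0,0],[0,0,0],-1],[[0,0,0],[0,0,0],-1],[[0,0,0],[0,0,0],-1],[[0,0,0],[0,0,0],-1],[[0,0,0],[0,0,0],-1],[[0,0,0],[0,0,0],-1],[[0,0,0],[0,0,0],-1]]'
```

```text
clock: 19.13
tcp_pos: [0.5682, -0.1462, 0.2218]
tool_rot: [-1.573, -0.0, -0.031]
contact_force: [-2.8, -5.1, 9.4]
opening: 0.0179
clock: 19.8
tcp_pos: [0.5682, -0.1462, 0.2218]
tool_rot: [-1.573, -0.0, -0.031]
contact_force: [-2.6, -5.0, 10.1]
opening: 0.0182
```

Stable: position unchanged, and the opening is about 18 mm, narrower than an unclosed lever would allow. Handing in.

```bash
python3 -c "
from workcell import env
print(env.close_job())"
```

```text
the job is handed in; nothing more can be done
None
```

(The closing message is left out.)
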